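Switch the battery dispenser over to its empty trough

ROBOT

A 7-joint arm with a two-finger parallel gripper is mounted at the origin on the work surface. World frame = base frame: x ahead of the robot, y to its left, z up, the work surface at z = 0. Lengths are in m, angles in degrees, forces in N, time in s.
With the tool pointing down it reaches from about 0.425 to 0.875 m from the base axis. Payload 4.7 kg.
Tool frame: the origin (TCP) lies at the very end of the fingers, on their centre line; the grasp point (between the pads) lies 19 mm behind it; z points along the fingers, y is the line along which they close (so a half turn about z gives the same grasp; the last joint's range is limited). The gripper opens to 87 mm and grips with 3 to 60 N. Pads are 19 mm wide; open, the fingers measure 117 mm over their backs; the gripper's body (75 mm by 190 mm) begins 51 mm behind the grasp point.
Start: joints at [72.141, 18.392, -4.016, 83.108, 1.295, 78.541, -3.26], TCP at [0.208, -0.616, 0.197] pointing down, gripper open.
Joint ranges: [-163.93, 163.93], [-17.29, 119.83], [-79.2, 71.16], [3.27, 140.29], [-89.18, 269.18], [5.43, 117.66], [-154.24, 154.24]. Speed limits (degrees/s): [147.25, 147.25, 180, 180, 180, 180, 180].

INTERFACE

Orientations are given as [roll, pitch, yaw] about the fixed x, y, z axes, in that order (R = Rz(yaw) Ry(pitch) Rx(roll)).
In Python, from cell import telemetry, cams, env gives the robot as it stands.
- The arm moves only by the tool arm_command, never from a script. Its argument "series" is text: rows parted by semicolons, each of 5 numbers parted by spaces: the shift along the tool's x, y, z in mm, then the turn about the tool's z in rad, then the closure in counts, from 0 (fully open) to 255 (shut). A call has 1 to 20 rows; each row shifts and turns the commanded pose from where the row before left it, along the tool's axes as they then stand; what a row does not reach is not made up. A row lasts 1/12 s, in which the tool goes at most 41.7 mm and 7.16 degrees, less where a joint would pass 70% of its speed; a pose out of reach is approached as far as the arm can. A call is refused whole if a number of a shift passes 41.7 or a number of a turn 0.125, either way. A call with a gripper value outside its range is refused whole. The fingers move at their own pace and stop on an object; "squeeze" is the grip in N (left out, the last holds). Time passes only in rows, so rows that do not move let the fingers close. It gives the time, the measured TCP pose, the force, the opening and the grip force at its end, in the units of the state.
- telemetry.get_obs(): the state, without advancing time (a new reading comes with each control period).
- cams.read_camera(name): name is "scene" or "top" or "wrist"; returns the picture (480x640x3 uint8, blue, green, red); there is no depth.
- cams.calibration(name): a dict with "K" (3x3 intrinsics, pixels), "origin" and "rotation" of the camera in the world; the wrist camera has in their place "hand_eye" (4x4, takes a point from camera to tool coordinates, whose origin is the TCP and whose axes are the flange's). Camera axes: x right, y down, z forward; pixel columns grow to the right and rows downward; lengths in m; the calibration is good to about 2 mm. The wrist camera is an equidistant fisheye: a pixel r from the principal point sees the ray r / f radians off the axis. A picture is of the moment at which its call begins: read the wrist's pose just before it. calibration takes no time and is no camera call.
- env.sign_off(): hands the job in; it is judged then, once.
The state is a dict: "time_s": time; "qpos": joint angles; "joint_velocities": joint speeds; "effort": joint torques, N m; "tool_pos": TCP position; "tool_rot": TCP orientation; "force": force on the tool from outside, world axes, zero at the start; "wrist_torque": the same for the moment, N m; "grip_width": finger opening in m; "grasp_force": force on a finger pad.
Only numpy, scipy, OpenCV 4.12 (cv2) and the standard library are available. Lean on these libraries where they do the work, as an engineer would, in place of code of your own. Each camera call takes 0.05 s, during which the arm holds its last target. There are 200 camera calls.

TASK

The left trough of the battery dispenser is full and the cells have backed up into the magazine. Push the end flap of the empty right trough fully shut, then press down the raised end of the rocker gate so that it tips fully over and the three waiting cells roll down into the right trough; the left trough stays full and shut. Only push and press with the fingertips: do not touch the cells themselves, pinch or lift anything, or disturb the things standing by.

Things in the scene. Friction and masses are not known exactly. Their poses are not given: they have to be found in the camera images.
- dispenser: white battery dispenser fixed to the desk: magazine in the middle, rocker gate under it, a trough each side sloping 8 degrees outwards (floor 75 mm high beside the gate, 62 mm at the end, 120 mm from the middle; 71 mm wide over 17 mm high side walls). Base 100 x 250 mm. Origin on the desk under its centre; x away from the robot, y to the left trough. Cells roll into the trough the gate tilts to.
- magazine_top (a point): centre of the magazine's open top, 179 mm above the desk, straight above the gate's pivot; the magazine measures 71 mm in the dispenser's x, 41 mm in y; the top cell stands up to 8 mm out of it
- gate (a joint): rocker gate, a seesaw on a shaft along the dispenser's x, 77 mm above the desk. Rad: -0.28 = tilted fully to the left trough (left end down, right end up, as at the start), 0 level, +0.28 = fully to the right trough. No spring: friction of about 0.1 N m holds it where it is left; 2 to 4 N on a pad rocks it.
- pad_left (a point): centre of the top of the black round pad (30 mm across, 6 mm thick) on the left end of the gate's press bar. The bar stands in front of the dispenser, on the robot's side, 64 mm from its middle; each pad's centre is 82 mm from the pivot, its top 3 mm above the pivot's height when level.
- pad_right (a point): the same on the right end of the bar: raised at the start (about 102 mm above the desk), about 57 mm above it when the gate is fully over to the right
- flap_right (a joint): end flap of the right trough, rad: 0 = shut (upright), grows as it opens outwards, at most 1.2; part open (0.35 to 0.7) at the start. Hinge along the dispenser's x at y = -120 mm, 62 mm above the desk; white plate 64 mm wide, 3 mm thick, 44 mm high, top edge rolled, 6 mm thick. Friction (0.2 N m, about 5 N at the top) holds it where it is left.
- flap_right_top (a point): middle of the top edge of the right flap: 44 mm from the hinge, 3 mm outwards of its inner face
- flap_left (a joint): the like end flap of the left trough, rad: 0 = shut, as at the start; it holds the full row of cells
- sanitiser: white pump bottle, 62 mm across, 183 mm high, standing loose behind the dispenser; origin at the centre of its foot
- mug: white mug, 80 mm across, 95 mm high, loose; origin at the centre of its foot
- carton: closed cardboard carton 125 x 105 x 62 mm, loose; origin at the centre of its underside
- stapler: black desk stapler 135 x 36 x 42 mm, loose, left of the dispenser; origin at the centre of its underside, own x along its length
- full1: a loose D-size battery cell, dark cylinder 34 mm across, 61 mm long (about 140 g), lying across the dispenser's channel (its own x axis is its length); origin at its centre. One of the three that fill the left trough (outermost).
- full2: a loose D-size battery cell, dark cylinder 34 mm across, 61 mm long (about 140 g), lying across the dispenser's channel (its own x axis is its length); origin at its centre. One of the three that fill the left trough (middle).
- full3: a loose D-size battery cell, dark cylinder 34 mm across, 61 mm long (about 140 g), lying across the dispenser's channel (its own x axis is its length); origin at its centre. One of the three that fill the left trough (innermost).
- wait1: a loose D-size battery cell, dark cylinder 34 mm across, 61 mm long (about 140 g), lying across the dispenser's channel (its own x axis is its length); origin at its centre. One of the three waiting in the middle (lowest, on the gate).
- wait2: a loose D-size battery cell, dark cylinder 34 mm across, 61 mm long (about 140 g), lying across the dispenser's channel (its own x axis is its length); origin at its centre. One of the three waiting in the middle (second).
- wait3: a loose D-size battery cell, dark cylinder 34 mm across, 61 mm long (about 140 g), lying across the dispenser's channel (its own x axis is its length); origin at its centre. One of the three waiting in the middle (top, its upper side showing above the magazine).
There are look-alikes about, which are no part of the job. Leave any red look-alike of the wait3 alone. Leave any turquoise look-alike of the full1 alone.

How it is judged (in metres and radians):
On the way, in this order (a step that is already met when the one before it is completed fails the run):
1. the right flap is shut while the gate still tilts to the left trough (value of joint flap_right below 0.1 rad and value of joint gate below -0.15 rad), for 0.2 s.
2. the gate is rocked fully over to the right trough (value of joint gate above 0.22 rad), for 0.2 s.
At the end, for the whole second after the job is handed in: The gate is tilted over to the right trough (beyond 0.22 of its 0.28 rad), both end flaps are shut (within 0.15 rad), the three cells that were waiting lie at rest in the right trough and the three of the left trough still lie at rest in it (value of joint gate above 0.22 rad and value of joint each of flap_right, flap_left below 0.15 rad and y of wait1 in the frame of dispenser between -0.115 and -0.02 m and z of wait1 in the frame of dispenser between 0.07 and 0.105 m and linear speed of each of wait1, wait2, wait3, full1, full2, full3 below 0.03 m/s and y of wait2 in the frame of dispenser between -0.115 and -0.02 m and z of wait2 in the frame of dispenser between 0.07 and 0.105 m and y of wait3 in the frame of dispenser between -0.115 and -0.02 m and z of wait3 in the frame of dispenser between 0.07 and 0.105 m and y of full1 in the frame of dispenser between 0.02 and 0.115 m and z of full1 in the frame of dispenser between 0.07 and 0.105 m and y of full2 in the frame of dispenser between 0.02 and 0.115 m and z of full2 in the frame of dispenser between 0.07 and 0.105 m and y of full3 in the frame of dispenser between 0.02 and 0.115 m and z of full3 in the frame of dispenser between 0.07 and 0.105 m); the robot touches nothing.
It fails at once if a cell is touched by the robot (contact force between any of the fingers, the arm and full1 above 0.5 N or contact force between any of the fingers, the arm and full2 above 0.5 N or contact force between any of the fingers, the arm and full3 above 0.5 N or contact force between any of the fingers, the arm and wait1 above 0.5 N or contact force between any of the fingers, the arm and wait2 above 0.5 N or contact force between any of the fingers, the arm and wait3 above 0.5 N).
It fails at once if a cell is lifted (z of any of full1, full2, full3 in the frame of dispenser above 0.12 m or z of any of wait1, wait2, wait3 in the frame of dispenser above 0.19 m).
It fails at once if a thing standing by is moved (distance of any of sanitiser, mug, stapler, carton from where it was at the start of the episode above 0.03 m).
It fails at once if a thing standing by is tipped (angle between any of sanitiser, mug, stapler, carton's own z axis and vertical above 0.3 rad).
It also fails if it takes over 48 s, if anything falls off the work surface, if the arm or the gripper's body presses on something with over 40 N, if the wrist force passes 120 N, or if a joint passes its speed limit or range.

## Working session

There is one attempt and no reset: what is moved stays moved. The work goes in short steps, Python scripts to look and compute and a tool call to move; the robot and the scene stay as the last step left them, time stands still between calls to the robot, and variables do not carry over. Pictures are saved under pics/ and viewed, at most 10 in all, crops included, and the job is handed in when it is done.

Besides the shell and the picture viewer there is one more tool, called after "Request:" by a JSON object that holds its "api" and its "payload", one argument or row to a line. arm_command: Moves the arm, as the interface text tells. Its arguments: {"type":"object","properties":{"series":{"type":"string"},"squeeze":{"type":"number"}},"required":["series"]}

```bash
ls; mkdir -p pics; python3 - <<'E'
from cell import telemetry, cams, env
import cv2,numpy as np
for n in("scene","top"):
    cv2.imwrite(f"pics/{n}0.png",cams.read_camera(n)); c=cams.calibration(n); print(n,{k:np.round(v,4).tolist() if not isinstance(v,str) else v for k,v in c.items()})
print(telemetry.get_obs())
E
```

```text
pics
scene {'K': [[599.2091, 0.0, 319.2271], [0.0, 599.2091, 242.6523], [0.0, 0.0, 1.0]], 'origin': [1.3708, 0.4066, 0.6811], 'rotation': [-121.9876, 0.7728, 109.0533]}
top {'K': [[604.6008, 0.0, 326.2338], [0.0, 604.6008, 241.7871], [0.0, 0.0, 1.0]], 'origin': [0.3427, 0.1196, 1.179], 'rotation': [-167.561, -0.1131, -91.0239]}
{'time_s': 0.1, 'qpos': array([72.14172447, 18.43503929, -4.01602715, 83.16747445,  1.29419264,
       78.54115721, -3.25919754]), 'joint_velocities': array([ 0.09237723, -0.00159109, -0.0170101 , -0.25435604, -0.04482535,
        0.01842026,  0.0373443 ]), 'effort': array([-5.20241538e-04, -4.92570090e+01, -4.06266460e-01, -3.13397741e+01,
       -6.42158766e-02,  3.94821726e-02,  7.79576271e-05]), 'tool_pos': array([ 0.20782328, -0.61531252,  0.19577225]), 'tool_rot': array([-1.79901518e+02,  4.50465093e-03,  1.86689760e+01]), 'force': array([-0.19225973, -0.68938889,  0.8638384 ]), 'wrist_torque': array([ 0.0066504 ,  0.00789043, -0.01920389]), 'grasp_force': 0.0, 'grip_width': 0.08679273285871351}
```

View pics/scene0.png

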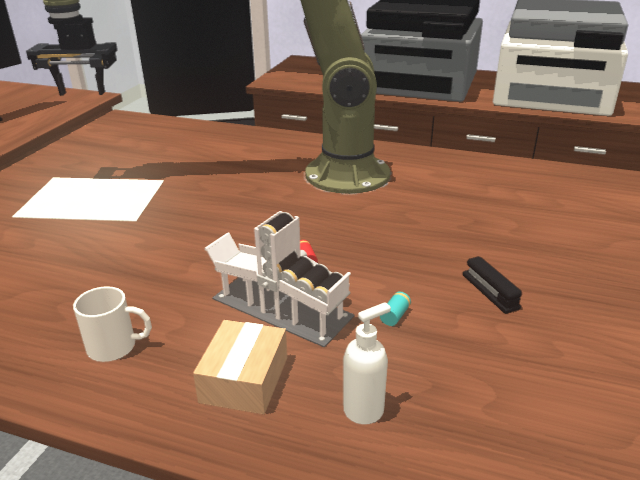

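View pics/top0.png

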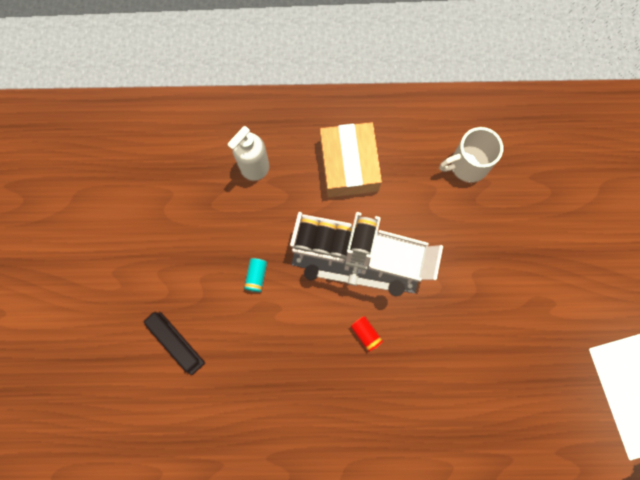

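The scene view shows the dispenser in the middle with its right flap open. In the top view the left pad is at about (311,272), the right pad at about (397,288), the open flap at about (432,262) and the magazine at about (364,235). A red decoy lies in front at (366,333).

```bash
cat > h.py <<'E'
import numpy as np,cv2
from scipy.spatial.transform import Rotation as R
from cell import telemetry,cams,env
def cal(n):
    c=cams.calibration(n); r=np.array(c["rotation"],float)
    M=r if r.shape==(3,3) else R.from_euler("xyz",r,degrees=True).as_matrix()
    return np.array(c["K"]),np.array(c["origin"]),M
def ray(n,u,v):
    K,o,M=cal(n); d=M@np.linalg.inv(K)@[u,v,1]; return o,d/np.linalg.norm(d)
def onz(n,u,v,z):
    o,d=ray(n,u,v); return o+d*(z-o[2])/d[2]
def proj(n,p):
    K,o,M=cal(n); q=K@(M.T@(np.asarray(p)-o)); return q[:2]/q[2]
E
python3 - <<'E'
from h import *
a=cv2.imread("pics/top0.png"); 
c=a[205:305,285:445]; cv2.imwrite("pics/topc.png",cv2.resize(c,None,fx=5,fy=5,interpolation=cv2.INTER_CUBIC))
s=cv2.imread("pics/scene0.png")[205:345,195:365]; cv2.imwrite("pics/scenec.png",cv2.resize(s,None,fx=4,fy=4,interpolation=cv2.INTER_CUBIC))
print(onz("top",397,288,.102),onz("top",311,272,.057),onz("top",366,333,.017), onz("top",366,222,.179))
E
```

```text
[ 0.49307034 -0.01224587  0.102     ] [0.53246277 0.14259072 0.057     ] [0.41970291 0.04012719 0.017     ] [0.59658625 0.04518901 0.179     ]
```

View pics/topc.png

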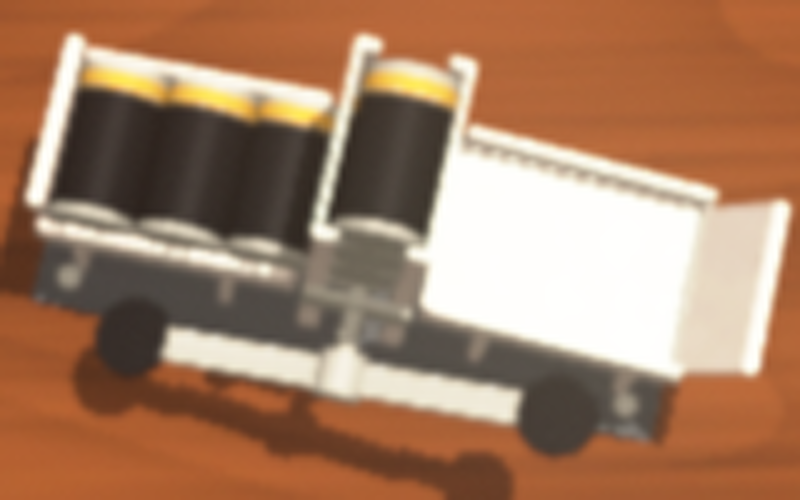

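View pics/scenec.png

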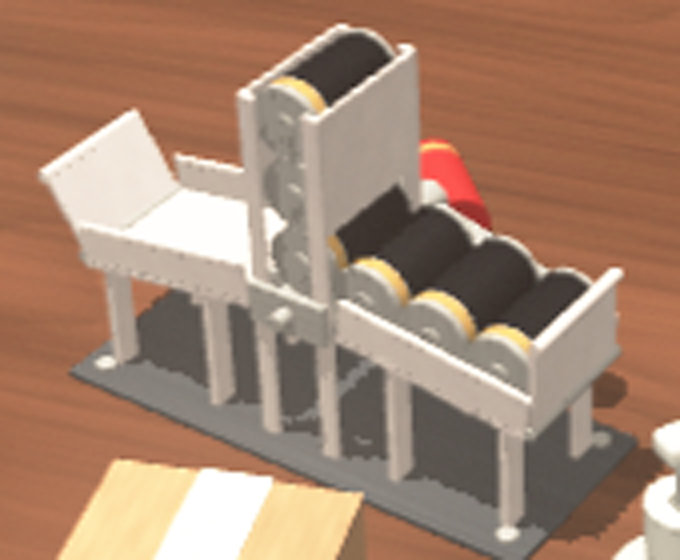

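The top crop shows the right pad at crop (560,414), the left pad at (132,338) and the flap's top edge running (785,205)-(752,372). The scene crop shows the flap's top edge from (42,175) to (135,113). I'll triangulate these.

```bash
python3 - <<'E'
from h import *
T=lambda x,y:(285+x/5-.4,205+y/5-.4)
S=lambda x,y:(195+x/4-.375,205+y/4-.375)
def tri(t,s):
    o1,d1=ray("top",*T(*t));o2,d2=ray("scene",*S(*s))
    k=np.linalg.lstsq(np.c_[d1,-d2],o2-o1,rcond=None)[0]
    a,b=o1+k[0]*d1,o2+k[1]*d2; return (a+b)/2,np.linalg.norm(a-b)
pr=onz("top",*T(560,414),.102);pl=onz("top",*T(132,338),.057)
y=(pl-pr)[:2];L=np.linalg.norm(y);y/=L;x=np.array([y[1],-y[0]]);m=(pr+pl)[:2]/2
# pads top offset 3mm => midpoint shifted 3*sin(.28)=.8mm to the left (+y? top leans to the low side)
c=m-y*.0008+x*.064
print("L",L,"yaw",np.degrees(np.arctan2(-y[0],y[1])),"c",c)
def loc(p): d=p[:2]-c; return np.round([d@x,d@y,p[2]],4)
for n,t,s in [("flap far",(788,205),(42,175)),("flap near",(755,372),(135,113)),("leftflap far",(75,38),(537,345)),("leftflap near",(35,205),(617,272)),("mag far right",(466,60),(243,95)),("mag far left",(368,40),(308,118)),("trough corner",(715,192),(82,228))]:
    p,e=tri(t,s); print(n,p.round(4),"gap",round(e,4),"local",loc(p))
o=telemetry.get_obs();print(o["tool_pos"])
for n,u,v in [("mug",478,155),("mug handle",444,164),("carton near",381,192)]: print(n,loc(onz("top",u,v,.06)))
E
```

```text
L 0.1587640020318695 yaw -13.816672672133231 c [0.57508149 0.04944931]
flap far [ 0.5704 -0.0988  0.0962] gap 0.0008 local [ 0.0309 -0.145   0.0962]
flap near [ 0.5087 -0.0827  0.0968] gap 0.0015 local [-0.0329 -0.1442  0.0968]
leftflap far [0.6359 0.1611 0.1057] gap 0.0002 local [0.0324 0.1229 0.1057]
leftflap near [0.5739 0.1761 0.1035] gap 0.0004 local [-0.0314  0.1227  0.1035]
mag far right [0.6055 0.0245 0.1805] gap 0.0008 local [ 0.0355 -0.017   0.1805]
mag far left [0.6135 0.0573 0.18  ] gap 0.0017 local [0.0354 0.0168 0.18  ]
trough corner [ 0.5798 -0.0756  0.0778] gap 0.0006 local [ 0.0344 -0.1203  0.0778]
[ 0.20782328 -0.61531252  0.19577225]
mug [ 0.2344 -0.1862  0.06  ]
mug handle [ 0.2013 -0.1246  0.06  ]
carton near [ 0.1182 -0.0162  0.06  ]
```

Request:
{"api": "arm_command", "payload": {
  "series": "0 0 0 -0.1 255;0 0 0 -0.1 255;0 0 0 -0.1 255;0 0 0 -0.1 255;0 0 0 -0.1 255;0 0 0 -0.1 255;0 0 0 -0.1 255;0 0 0 -0.1 255;0 0 0 -0.1 255;0 0 0 -0.1 255;0 0 0 0 255;0 0 0 0 255",
  "squeeze": 10
}}

```text
time_s: 1.1
tool_pos: [0.2078, -0.6156, 0.1963]
tool_rot: [-180.0, -0.0, 75.8]
force: [-0.5, 1.2, 0.1]
grip_width: 0.015
grasp_force: 0.0
```

Request:
{"api": "arm_command", "payload": {
  "series": "10 4 0 0 255;20 8 0 0 255;27 10 0 0 255;27 10 0 0 255;27 10 0 0 255;27 10 0 0 255;27 10 0 0 255;27 10 0 0 255;27 10 0 0 255;27 10 0 0 255;27 10 0 0 255;27 10 0 0 255;27 10 0 0 255;27 10 0 0 255;27 10 0 0 255;27 10 0 0 255;27 10 0 0 255;27 8 0 0 255;20 6 0 0 255;0 0 0 0 255"
}}

```text
time_s: 2.77
tool_pos: [0.4981, -0.1841, 0.197]
tool_rot: [179.9, -0.1, 76.4]
force: [0.1, -0.0, 0.1]
grip_width: 0.0005
grasp_force: 0.0
```

```bash
cat >> h.py <<'E'
C=np.array([.5751,.0494]);Y=np.array([.2388,.9711]);X=np.array([.9711,-.2388])
def where():
    o=telemetry.get_obs();d=o["tool_pos"][:2]-C
    print("t",round(o["time_s"],2),"local mm",np.round([d@X*1e3,d@Y*1e3,o["tool_pos"][2]*1e3],1),"rot",o["tool_rot"].round(2),"F",o["force"].round(2),"w",round(o["grip_width"],4),"q",o["qpos"].round(1))
E
python3 -c "from h import *;where()"
```

```text
t 2.77 local mm [ -19.  -245.1  197. ] rot [ 1.7994e+02 -1.5000e-01  7.6360e+01] F [ 0.13 -0.04  0.11] w 0.0005 q [ 49.2   5.8 -33.6  99.    3.1  76.1   1.3]
```

Request:
{"api": "arm_command", "payload": {
  "series": "18 6 0 0 255;18 7 0 0 255;17 6 0 0 255;0 0 10 0 255;0 0 20 0 255;0 0 20 0 255;0 0 20 0 255;0 0 20 0 255;0 0 15 0 255;0 0 7 0 255;0 0 0 0 255;0 0 0 0 255"
}}

```text
time_s: 3.77
tool_pos: [0.5266, -0.1445, 0.0848]
tool_rot: [-180.0, 0.0, 75.9]
force: [0.5, -0.4, -0.1]
grip_width: 0.0005
grasp_force: 0.0
```

```bash
python3 - <<'E'
from h import *
where();a=cams.read_camera("scene");cv2.imwrite("pics/s1.png",cv2.resize(a[120:345,150:400],None,fx=2.4,fy=2.4,interpolation=cv2.INTER_CUBIC))
E
```

```text
t 3.77 local mm [  -0.8 -199.8   84.8] rot [-1.7998e+02  2.0000e-02  7.5920e+01] F [ 0.52 -0.43 -0.07] w 0.0005 q [ 43.9  13.7 -35.2 104.8   8.7  64.2  -8.4]
```

View pics/s1.png

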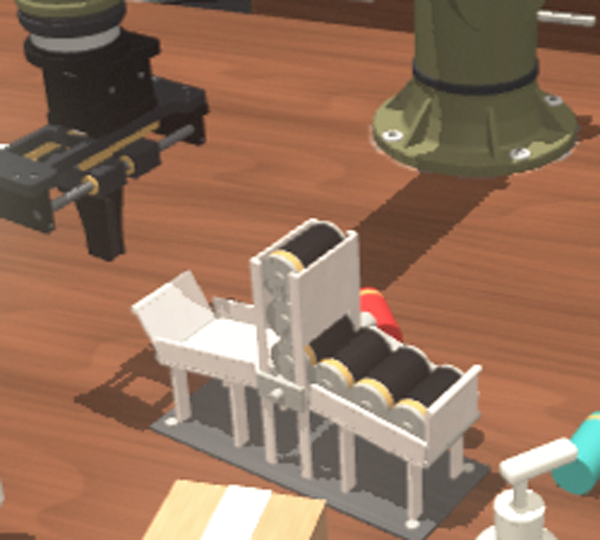

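The gripper body is long across the flap, as I wanted. The fingers are closed just outside the flap, so I'll push in.

Request:
{"api": "arm_command", "payload": {
  "series": "8 0 0 0 255;8 0 0 0 255;8 0 0 0 255;8 0 0 0 255;5 0 0 0 255;4 0 0 0 255;4 0 0 0 255;4 0 0 0 255;4 0 0 0 255;4 0 0 0 255;3 0 0 0 255;0 0 0 0 255;0 0 0 0 255"
}}

```text
time_s: 4.9
tool_pos: [0.5415, -0.0858, 0.0847]
tool_rot: [-180.0, 0.0, 76.0]
force: [-0.6, 0.0, -1.1]
grip_width: 0.0004
grasp_force: 0.0
```

```bash
python3 -c "from h import *;where()"
```

```text
t 4.9 local mm [  -0.3 -139.3   84.7] rot [-1.800e+02  1.000e-02  7.598e+01] F [-0.58  0.03 -1.06] w 0.0004 q [ 39.2  14.3 -37.2 104.5   9.5  64.4 -15.3]
```

Request:
{"api": "arm_command", "payload": {
  "series": "2 0 0 0 255;1 0 0 0 255;1 0 0 0 255;1 0 0 0 255"
}}

```text
time_s: 5.23
tool_pos: [0.5427, -0.0811, 0.0847]
tool_rot: [-180.0, 0.0, 76.0]
force: [-0.4, 0.5, -0.3]
grip_width: 0.0004
grasp_force: 0.0
```

```bash
python3 - <<'E'
from h import *
where();a=cams.read_camera("scene");cv2.imwrite("pics/s2.png",cv2.resize(a[180:345,180:370],None,fx=3.5,fy=3.5,interpolation=cv2.INTER_CUBIC))
E
```

```text
t 5.23 local mm [  -0.3 -134.4   84.7] rot [-1.800e+02  1.000e-02  7.595e+01] F [-0.43  0.48 -0.33] w 0.0004 q [ 38.8  14.4 -37.3 104.4   9.6  64.4 -15.9]
```

View pics/s2.png

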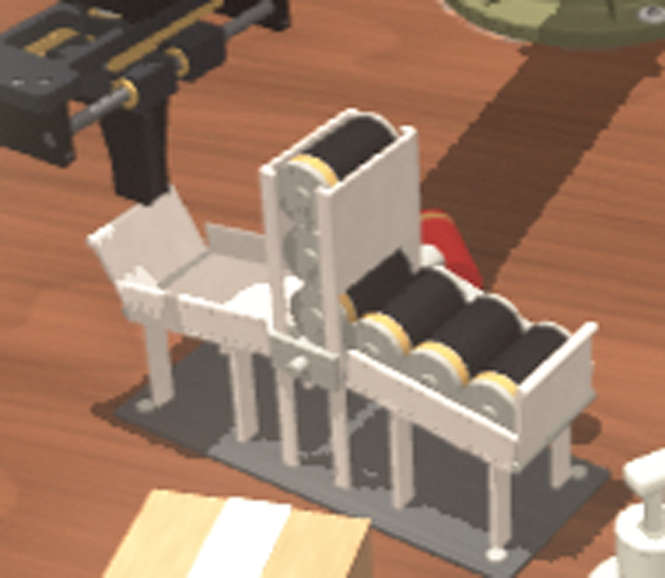

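The flap hasn't moved. The fingertip is seen at crop (140,200), behind the flap's near corner, so I'll check the projection.

```bash
python3 - <<'E'
from h import *
o=telemetry.get_obs()
for n in("scene","top"): print(n,proj(n,o["tool_pos"]))
def w(x,y,z): return np.r_[C+X*x+Y*y,z]
for p in [(0,-.146,.096),(.032,-.146,.096),(-.032,-.146,.096),(-.064,-.0795,.102)]: print(p,proj("scene",w(*p)),proj("top",w(*p)))
print("tip seen scene", 180+140/3.5,180+198/3.5)
a=cams.read_camera("top");cv2.imwrite("pics/t2.png",cv2.resize(a[170:330,280:480],None,fx=3.5,fy=3.5,interpolation=cv2.INTER_CUBIC))
K=cams.calibration("top");print(K.keys())
E
```

```text
scene [221.33243836 247.50002974]
top [431.93658845 261.85140336]
(0, -0.146, 0.096) [215.7372448  240.67567888] [439.45843678 261.98748187]
(0.032, -0.146, 0.096) [204.0664206  248.55189566] [442.63618531 245.23782264]
(-0.032, -0.146, 0.096) [226.94302069 233.11330638] [436.24157803 278.94328788]
(-0.064, -0.0795, 0.102) [264.90277257 232.45965826] [397.13073506 287.50237474]
tip seen scene 220.0 236.57142857142856
dict_keys(['K', 'origin', 'rotation'])
```

View pics/t2.png

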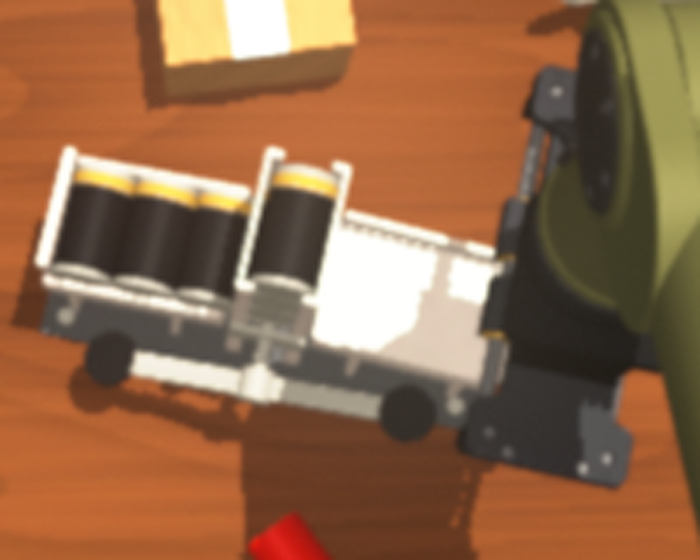

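```bash
python3 - <<'E'
from h import *
st=(.2078,-.6155,.1965)
for k,p,s in [("start",st,(68.5,94)),("s1",(.5266,-.1445,.0848),(193.7,226.2)),("s2",(.5427,-.0811,.0847),(220,236.6))]:
    print(k,"proj",proj("scene",p).round(1),"seen",s)
    for dz in (.01,.02,.03): print("   dz",dz,proj("scene",np.add(p,[0,0,dz])).round(1))
a=cv2.imread("pics/scene0.png")[20:110,10:140];b=cams.read_camera("scene")[195:260,190:255]
cv2.imwrite("pics/f.png",np.hstack([cv2.resize(a,(520,360)),cv2.resize(b,(360,360),interpolation=cv2.INTER_CUBIC)][:2])[:, :800] if 0 else np.hstack([cv2.resize(a,(430,300)),cv2.resize(b,(300,300),interpolation=cv2.INTER_NEAREST)]))
E
```

```text
start proj [ 83.8 104.1] seen (68.5, 94)
   dz 0.01 [ 82.9 100.1]
   dz 0.02 [82.  96.1]
   dz 0.03 [81.1 92.1]
s1 proj [195.3 237.7] seen (193.7, 226.2)
   dz 0.01 [194.6 233.2]
   dz 0.02 [194.  228.7]
   dz 0.03 [193.3 224.1]
s2 proj [221.2 247.5] seen (220, 236.6)
   dz 0.01 [220.6 242.9]
   dz 0.02 [220.1 238.3]
   dz 0.03 [219.6 233.7]
```

View pics/f.png

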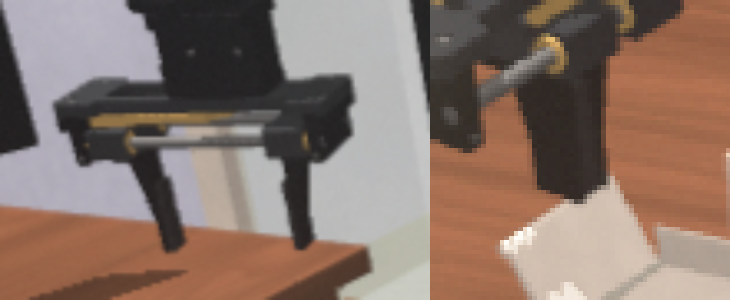

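The fingertip is consistently about 24 mm higher than the TCP reading says. This holds in the start, s1 and s2 views, while the triangulated scene heights match the given sizes. The finger therefore passed over the flap. I'll back off, go lower and push again.

Request:
{"api": "arm_command", "payload": {
  "series": "-15 0 0 0 255;-15 0 0 0 255;-15 0 0 0 255;-10 0 0 0 255;0 0 0 0 255;0 0 8 0 255;0 0 8 0 255;0 0 8 0 255;0 0 0 0 255;0 0 0 0 255"
}}

```text
time_s: 6.22
tool_pos: [0.5288, -0.1333, 0.0597]
tool_rot: [-179.9, -0.0, 76.0]
force: [1.0, -0.1, -0.1]
grip_width: 0.0005
grasp_force: 0.0
```

Request:
{"api": "arm_command", "payload": {
  "series": "8 0 0 0 255;8 0 0 0 255;8 0 0 0 255;4 0 0 0 255;4 0 0 0 255;4 0 0 0 255;4 0 0 0 255"
}}

```text
time_s: 6.8
tool_pos: [0.5378, -0.102, 0.0618]
tool_rot: [-180.0, 0.6, 75.8]
force: [-8.4, -15.4, 13.7]
grip_width: 0.0004
grasp_force: 8.1
```

```bash
python3 -c "from h import *;where()"
```

```text
t 6.8 local mm [  -0.  -156.    61.8] rot [-179.98    0.55   75.8 ] F [ -8.43 -15.39  13.68] w 0.0004 q [ 39.5  15.6 -36.2 105.8  11.   62.  -15.1]
```

```bash
python3 - <<'E'
from h import *
where();b=cams.read_camera("scene")[190:310,180:320];cv2.imwrite("pics/s3.png",cv2.resize(b,None,fx=4.5,fy=4.5,interpolation=cv2.INTER_CUBIC))
E
```

```text
t 6.8 local mm [  -0.  -156.    61.8] rot [-179.98    0.55   75.8 ] F [ -8.43 -15.39  13.68] w 0.0004 q [ 39.5  15.6 -36.2 105.8  11.   62.  -15.1]
```

View pics/s3.png

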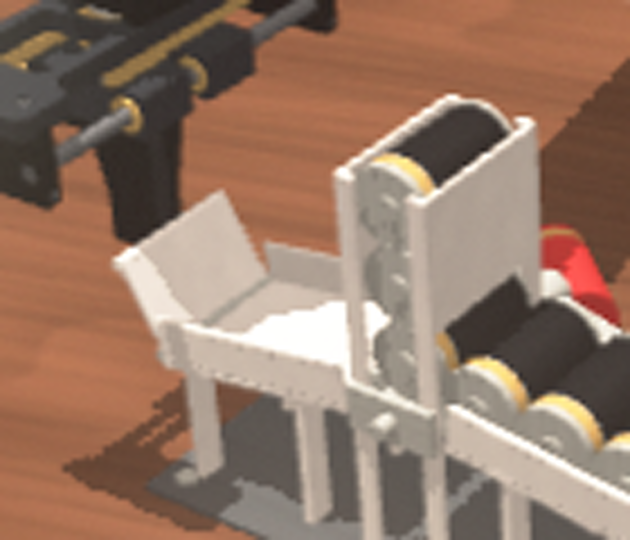

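The push met about 17 N outward and 14 N up, and the flap is still where it was (top edge at crop (115,260)-(222,193)). The finger's end is catching the rolled edge, so I'll back off and go 25 mm lower.

Request:
{"api": "arm_command", "payload": {
  "series": "-15 0 0 0 255;-15 0 0 0 255;-10 0 0 0 255;0 0 0 0 255;0 0 0 0 255;0 0 8 0 255;0 0 9 0 255;0 0 8 0 255;0 0 0 0 255;0 0 0 0 255"
}}

```text
time_s: 7.68
tool_pos: [0.5286, -0.1336, 0.0346]
tool_rot: [-179.9, -0.0, 76.0]
force: [-0.4, -0.2, 0.1]
grip_width: 0.0003
grasp_force: 0.0
```

```bash
python3 - <<'E'
from h import *
where()
b=cams.read_camera("scene");cv2.imwrite("pics/s4.png",b)
print(proj("scene",telemetry.get_obs()["tool_pos"]))
d=(b.max(2)<60).astype(np.uint8)
for v in range(215,262,2): 
    u=np.where(d[v,170:240])[0]; print(v,(u.min()+170,u.max()+170,len(u)) if len(u) else None,end=" ")
E
```

```text
t 7.68 local mm [  -1.4 -188.8   34.6] rot [-1.7988e+02 -3.0000e-02  7.6010e+01] F [-0.45 -0.21  0.1 ] w 0.0003 q [ 42.1  17.2 -34.8 107.4  11.3  59.  -11.5]
[202.57277278 260.89010219]
215 (np.int64(208), np.int64(219), 7) 217 (np.int64(206), np.int64(216), 6) 219 (np.int64(204), np.int64(204), 1) 221 None 223 (np.int64(205), np.int64(207), 3) 225 (np.int64(185), np.int64(207), 4) 227 (np.int64(203), np.int64(207), 5) 229 (np.int64(192), np.int64(207), 14) 231 (np.int64(191), np.int64(207), 16) 233 (np.int64(191), np.int64(207), 17) 235 (np.int64(192), np.int64(207), 14) 237 (np.int64(177), np.int64(206), 15) 239 (np.int64(177), np.int64(206), 13) 241 (np.int64(176), np.int64(207), 14) 243 (np.int64(194), np.int64(207), 13) 245 (np.int64(195), np.int64(203), 9) 247 (np.int64(195), np.int64(203), 9) 249 (np.int64(195), np.int64(203), 9) 251 (np.int64(201), np.int64(203), 3) 253 None 255 None 257 None 259 None 261 None
```

Request:
{"api": "arm_command", "payload": {
  "series": "8 0 0 0 255;8 0 0 0 255;8 0 0 0 255;5 0 0 0 255;5 0 0 0 255;5 0 0 0 255;4 0 0 0 255;0 0 0 0 255"
}}

```text
time_s: 8.4
tool_pos: [0.5398, -0.0969, 0.037]
tool_rot: [179.9, 0.4, 75.8]
force: [-3.8, -8.2, 7.1]
grip_width: 0.0004
grasp_force: 4.2
```

```bash
python3 -c "from h import *;where()"
```

```text
t 8.4 local mm [   0.6 -150.5   37. ] rot [179.93   0.35  75.84] F [-3.83 -8.25  7.08] w 0.0004 q [ 38.6  17.5 -35.8 107.   12.2  59.3 -16.4]
```

Request:
{"api": "arm_command", "payload": {
  "series": "3 0 0 0 255;3 0 0 0 255;3 0 0 0 255;3 0 0 0 255;3 0 0 0 255;0 0 0 0 255"
}}

```text
time_s: 8.9
tool_pos: [0.5435, -0.0836, 0.0368]
tool_rot: [179.9, 0.4, 75.8]
force: [-1.5, -9.2, 6.1]
grip_width: 0.0001
grasp_force: 5.1
```

```bash
python3 - <<'E'
from h import *
where()
b=cams.read_camera("scene")[190:310,180:320];cv2.imwrite("pics/s5.png",cv2.resize(b,None,fx=4.5,fy=4.5,interpolation=cv2.INTER_CUBIC))
E
```

```text
t 8.9 local mm [   1.1 -136.7   36.8] rot [179.9    0.41  75.8 ] F [-1.54 -9.21  6.06] w 0.0001 q [ 37.3  17.7 -36.1 106.8  12.5  59.3 -18.2]
```

View pics/s5.png

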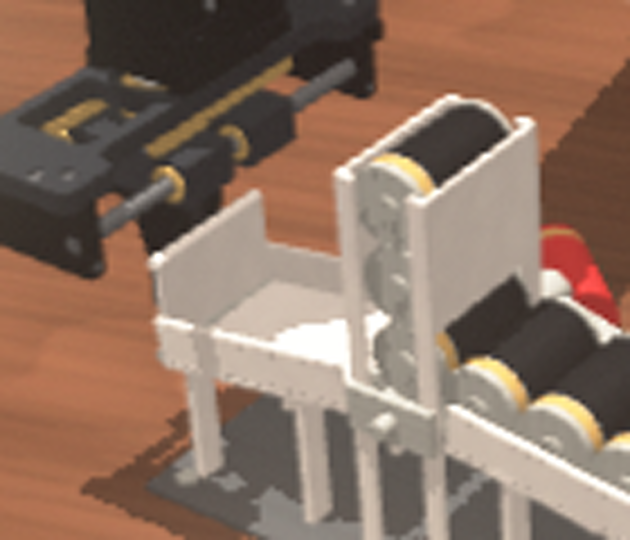

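The flap is now nearly upright, with its top edge at crop (155,260)-(262,193). I'll press on until the force rises at the stop.

Request:
{"api": "arm_command", "payload": {
  "series": "2 0 0 0 255;2 0 0 0 255;0 0 0 0 255"
}}

```text
time_s: 9.2
tool_pos: [0.5434, -0.0836, 0.0369]
tool_rot: [179.9, 0.7, 75.6]
force: [-5.1, -16.6, 8.6]
grip_width: 0.0003
grasp_force: 8.5
```

Request:
{"api": "arm_command", "payload": {
  "series": "2 0 0 0 255;2 0 0 0 255;0 0 0 0 255"
}}

```text
time_s: 9.45
tool_pos: [0.5434, -0.0836, 0.0369]
tool_rot: [180.0, 0.9, 75.5]
force: [-7.2, -22.9, 10.5]
grip_width: 0.0005
grasp_force: 11.9
```

```bash
python3 -c "from h import *;where()"
```

```text
t 9.45 local mm [   1.  -136.7   36.9] rot [179.99   0.94  75.52] F [ -7.24 -22.91  10.45] w 0.0005 q [ 36.8  17.8 -36.  106.7  13.1  59.6 -19.1]
```

Hard stop: the force climbs with no motion at finger face y ≈ -127 mm, so the flap is shut. I'll back off, rise and check.

Request:
{"api": "arm_command", "payload": {
  "series": "-8 0 0 0 255;-15 0 0 0 255;-15 0 0 0 255;-12 0 0 0 255;0 0 0 0 255;0 0 -15 0 255;0 0 -20 0 255;0 0 -20 0 255;0 0 -20 0 255;0 0 -15 0 255;0 0 0 0 255;0 0 0 0 255"
}}

```text
time_s: 10.45
tool_pos: [0.5341, -0.118, 0.1264]
tool_rot: [179.9, 0.0, 76.0]
force: [-0.8, 0.3, -0.2]
grip_width: 0.0002
grasp_force: 0.0
```

```bash
python3 - <<'E'
from h import *
where()
a=cv2.imread("pics/scene0.png").astype(int);b=cams.read_camera("scene").astype(int)
w=lambda x,y,z:proj("scene",np.r_[C+X*x+Y*y,z])
# top edge of flap at mid-width for different angles; scan column for white transition
for xl in(-.02,0,.02):
    p=w(xl,-.120,.106); 
    print("expect shut edge",p.round(1),"angle .15",w(xl,-.120-.044*np.sin(.15),.062+.044*np.cos(.15)).round(1))
    u=int(round(p[0])); print([ (v,int(b[v,u].min())) for v in range(int(p[1])-8,int(p[1])+9)])
# corners
for xl in(-.032,.032): print(w(xl,-.121,.106),w(xl,-.1275,.1055))
m=((b.min(2)>120)).astype(np.uint8)[225:262,195:250]
for r in range(0,37,2): print(225+r,''.join('#' if k else '.' for k in m[r]))
E
```

```text
t 10.45 local mm [ 1.000e-01 -1.724e+02  1.264e+02] rot [179.9    0.    76.02] F [-0.81  0.26 -0.15] w 0.0002 q [ 42.6  11.4 -36.5 102.2   7.3  68.6 -10. ]
expect shut edge [233.  235.1] angle .15 [230.3 234.4]
[(227, 80), (228, 79), (229, 78), (230, 81), (231, 82), (232, 82), (233, 93), (234, 179), (235, 187), (236, 170), (237, 149), (238, 147), (239, 148), (240, 148), (241, 147), (242, 148), (243, 148)]
expect shut edge [225.9 240. ] angle .15 [223.2 239.2]
[(231, 82), (232, 81), (233, 78), (234, 79), (235, 77), (236, 74), (237, 74), (238, 130), (239, 182), (240, 184), (241, 163), (242, 150), (243, 148), (244, 148), (245, 149), (246, 148), (247, 147)]
expect shut edge [218.7 244.9] angle .15 [216.  244.1]
[(236, 75), (237, 76), (238, 78), (239, 82), (240, 80), (241, 82), (242, 89), (243, 139), (244, 185), (245, 180), (246, 155), (247, 148), (248, 148), (249, 147), (250, 148), (251, 146), (252, 147)]
[236.69811911 232.14937728] [234.03423742 231.44349236]
[213.87216651 247.79067307] [211.16605763 247.00734375]
225 .......................................................
227 .........
[... 366 characters left out ...]
...............##############...........
241 ...........................#################...........
243 ........................#####################..........
245 .....................#################################.
247 ..................#####################################
249 ..................#####################################
251 ....................###################################
253 ....................###################################
255 ....................###################################
257 ....................###################################
259 ....................###################################
261 ...................####################################
```

The observed flap corners, (237.5,232.5) and (213,247), match the shut prediction. Next I'll go above the raised pad.

Request:
{"api": "arm_command", "payload": {
  "series": "0 -14 0 0 255;0 -20 0 0 255;0 -20 0 0 255;0 -14 0 0 255;10 0 0 0 255;18 0 0 0 255;18 0 0 0 255;18 0 0 0 255;18 0 0 0 255;8 0 0 0 255;0 0 0 0 255;0 0 0 0 255"
}}

```text
time_s: 11.5
tool_pos: [0.489, -0.015, 0.1251]
tool_rot: [-179.9, 0.0, 76.0]
force: [-0.7, 0.4, -0.3]
grip_width: 0.0008
grasp_force: 0.0
```

```bash
python3 -c "from h import *;where()"
```

```text
t 11.5 local mm [-68.2 -83.1 125.1] rot [-1.7994e+02  1.0000e-02  7.6030e+01] F [-0.71  0.45 -0.26] w 0.0008 q [ 39.4   4.1 -41.9 109.5   2.9  67.6 -17.5]
```

Request:
{"api": "arm_command", "payload": {
  "series": "0 0 8 0 255;0 0 12 0 255;0 0 12 0 255;0 0 8 0 255;0 0 3 0 255;0 0 3 0 255;0 0 3 0 255;0 0 3 0 255;0 0 0 0 255"
}}

```text
time_s: 12.25
tool_pos: [0.4893, -0.0151, 0.0735]
tool_rot: [180.0, -0.0, 76.0]
force: [0.6, -0.5, 0.1]
grip_width: 0.0006
grasp_force: 0.0
```

```bash
python3 -c "from h import *;where()"
```

```text
t 12.25 local mm [-67.9 -83.1  73.5] rot [179.98  -0.    75.97] F [ 0.59 -0.46  0.14] w 0.0006 q [ 38.4   7.7 -41.9 112.7   5.9  61.6 -20. ]
```

Request:
{"api": "arm_command", "payload": {
  "series": "0 0 3 0 255;0 0 3 0 255;0 0 3 0 255;0 0 3 0 255;0 0 0 0 255"
}}

```text
time_s: 12.67
tool_pos: [0.4889, -0.015, 0.0611]
tool_rot: [-180.0, -0.0, 76.0]
force: [-0.1, 0.5, 0.3]
grip_width: 0.0006
grasp_force: 0.0
```

Request:
{"api": "arm_command", "payload": {
  "series": "0 0 3 0 255;0 0 3 0 255;0 0 3 0 255;0 0 3 0 255;0 0 0 0 255"
}}

```text
time_s: 13.08
tool_pos: [0.4889, -0.015, 0.0491]
tool_rot: [-180.0, -0.0, 76.0]
force: [1.1, -0.1, -0.3]
grip_width: 0.0005
grasp_force: 0.0
```

```bash
python3 -c "from h import *;where()"
```

```text
t 13.08 local mm [-68.4 -83.1  49.1] rot [-1.7996e+02 -1.0000e-02  7.5960e+01] F [ 1.09 -0.13 -0.31] w 0.0005 q [ 37.8   9.8 -41.7 114.1   7.5  58.8 -21.4]
```

```bash
cat > lp.py <<'E'
from h import *
def lpad():
    b=cams.read_camera("top"); m=(b.max(2)<62).astype(np.uint8)[255:290,295:330]
    n,l,s,c=cv2.connectedComponentsWithStats(m)
    print("dark",[(c[i].round(1)+[295,255],s[i][4]) for i in range(1,n) if s[i][4]>20])
    return b
E
python3 - <<'E'
from lp import *
where(); b=lpad()
a=cv2.imread("pics/top0.png");m=(a.max(2)<62).astype(np.uint8)[255:290,295:330];n,l,s,c=cv2.connectedComponentsWithStats(m);print("start",[(c[i].round(1)+[295,255],s[i][4]) for i in range(1,n) if s[i][4]>20])
w=lambda y,z:proj("top",np.r_[C+X*-.064+Y*y,z]).round(1)
print("low",w(.078,.057),"level",w(.082,.080),"up",w(.0795,.102))
s=cams.read_camera("scene"); p=proj("scene",telemetry.get_obs()["tool_pos"]);print("tip proj",p)
d=s.max(2)[205:265,240:290]
for r in range(0,60,2): print(205+r,''.join('#' if k<50 else('+' if k<110 else '.') for k in d[r]))
E
```

```text
t 13.08 local mm [-68.4 -83.1  49.1] rot [-1.7996e+02 -1.0000e-02  7.5960e+01] F [ 1.09 -0.13 -0.31] w 0.0005 q [ 37.8   9.8 -41.7 114.1   7.5  58.8 -21.4]
dark []
start [(array([310.8, 271.6]), np.int32(144))]
low [312.2 272.4] level [309.8 269.9] up [310.8 268.1]
tip proj [266.59710489 254.2883903 ]
205 ++++++++++++++++++++++++.....+++++++++...+++++++++
207 +++++++++++++++++++++.....++++++++++++++..+++++++.
209 ++++++++++++++++++++++.++++++++++++++++..++++++...
211 ++++++++++++++++++++++++++++++++++++++....++......
213 +++++..+++++++++++++++......+++++++.........+.....
215 ++++++++++++++++++++++.......+++......+++++++++++.
217 ++++++++++++++++++++....++..........++++++++++++++
219 ++++++++++#+...++....+++++.......+++++++++++++++++
221 ++++++++++#+..++..++++#.......++++++++++++++++++++
223 #++###++++#++++++++++......+++++++++++++++++++++..
225 ++++++++++++++++++..............+++++++++++++.....
227 +++++++++#+++.....................++++++++........
229 +++++++++++++.......................++++..........
231 +++++++++++++.....................................
233 .++++++++++++..........
[... 152 characters left out ...]
........................................
241 ..................................................
243 ..................................................
245 ..................................................
247 ..................................................
249 ..................................................
251 ..................................................
253 ..................................................
255 .................................................+
257 ..............................................++++
259 ............................................++++++
261 .........................................+++++++++
263 .......................................+++++++++++
```

```bash
python3 - <<'E'
from h import *
b=cams.read_camera("top")
c=cv2.cvtColor(b,cv2.COLOR_BGR2HSV)[225:315,290:430]
for r in range(0,90,2): print(225+r,''.join('w' if (s<60 and v>140) else '#' if v<45 else 'o' if s<70 else 'G' if 22<h<50 and s>70 else '.' for h,s,v in c[r,::1]))
E
```

```text
225 .....wwwww......oooooo..............GGGGGGGG.......GGwwwwwwwwo.wwo........oooo.........ww...............GGGGGGGGGGGGGGGGGGGGGGGGGGGGGGGGGGGG
227 ....owwwwo......oooooo............oo...............GGGGGGG....wwwo......ooooooooo.....ww...............GGGGGGGGGGGGGGGGGGGGGGGGGGGGGGGGGGGGG
229 ....wwwwwo....ooooooo............oooooooo.....................wwwo......ooooooooo.o.owww..............GGGGGGGGGGGGGGGGGGGGGGGGGGGGGGGGGGGGGG
231 ....wwwwo.....oooooooo..........ooooooo...........oooooo.....owww.....oooooooooooo.oowwwowwwwwo.......GGGGGGGGGGGGGGGGGGGGGGGGGGGGGGGGGGGGGG
233 ...wwwww......ooooooo...........oooooooo...........ooooo....owwwo....oooooooooooo..oowwwwwwwwwwwwwwwo..GGGGGGGGGGGGGGGGGGGGGGGGGGGGGGGGGGGGG
235 ..wwwwwo.....oooooooo.........ooooooooo..........ooooooo...oowww.....ooooooooooooooowwwwwwwwwwwwwwwoo...GGGGGGGGGGGGGGGGGGGGGGGGGGGGGGGGGGGG
237 ..wwwwwo....ooooooooo..........oooooooo..........ooooooo...owwwo....oooooooooooooooowwwwwwwwwwwwwwwooo..GGGGGGGGGGGGGGGGGGGGGGGGGGGGGGGGGGGG
239 .wwwwwo....ooooooooo..........oooooooooo........ooooooo...oowww....oooooooooooooo
[... 4724 characters left out ...]
.....................................................................ooo######################GGGGGGGGGGGGGGGGGGGGGGGGGG
307 .........................................................................................ooooo#####################GGGGGGGGGGGGGGGGGGGGGGGGG
309 ........................................................................................oooooo#####################GGGGGGGGGGGGGGGGGGGGGGGGG
311 ........................................................................................oooo.ooo####################GGGGGGGGGGGGGGGGGGGGGGGG
313 .......................................................................................ooooooooooooooooo#############GGGGGGGGGGGGGGGGGGGGGGG
```

```bash
python3 - <<'E'
from h import *
a=cv2.imread("pics/top0.png").max(2).astype(int);b=cams.read_camera("top").max(2).astype(int)
for v in range(258,284,2): print(v,a[v,298:334:2],b[v,298:334:2])
a=cv2.imread("pics/top0.png").max(2).astype(int);print("bar row start/now at col 340,345,350 rows")
for u in(330,340): print(u,a[260:292,u],b[260:292,u])
E
```

```text
258 [133 131 102  76  76  77  78  79  84  91 101 112 128 152 171 206 225 231] [138 137 108  78  80  79  81  83  87  94 105 117 134 157 176 212 229 235]
260 [158 139  83  77  77  77  77  77  77  77  77  79  81  86  93 112 138 138] [165 146  87  79  80  79  78  78  80  80  80  81  84  88  97 115 143 142]
262 [118 103  77  76  76  77  77  78  78  77  78  78  78  77  79  99 131  93] [124 107  80  76  73  75  74  77  78  80  79  80  80  81  81 102 136  96]
264 [ 77  76  76  75  76  75  68  68  70  75  77  79  79  79  79  98 123  83] [ 80  79  74  74  75  76  75  75  76  75  79  81  80  81  80 100 126  85]
266 [94 81 77 76 68 58 55 54 57 61 75 78 78 77 79 82 87 80] [98 84 75 76 76 75 76 76 75 74 80 81 80 80 80 83 88 80]
268 [158 142 134 111  59  55  54  55  55  55  65  77  78  77  78  78  79  78] [164 144  87  75  76  77  76  76  76  92 198 172 138 103  83  81  80  80]
270 [166 166 160 100  54  53  55  54  56  57 114 146 133 106  83  80  80  79] [171 168  96  76  76  77  77  76  76 110 240 250 248 241 229 183 140 105]
272 [166 164 159  85  54  54  54  56  55  58 172 240 239 230 217 210 168
[... 713 characters left out ...]
 97  96  97 100 108 120 129 134 149 147 118 132 160] [104 104 103 103 101 101 108 129 139 168 176 180 179 182 162 130 138 165]
bar row start/now at col 340,345,350 rows
330 [138 134 131 128 123 105  87  80  79  78  80 101 168 227 240 240 239 237
 222 165 113 109 132 152 137 113 104 100  97 100 119 147] [143 139 136 132 126 108  88  81  80  84 140 229 248 250 250 249 246 222
 151 108 102 110 138 167 173 145 115 102  99 100 104 121]
340 [179 148 115  91  82  80  80  80  80  80  80  81  82 113 188 231 239 239
 238 235 210 153 115 126 157 172 166 136 111 106 103  99] [184 151 118  91  81  81  79  79  80  80  80  80 106 183 240 249 250 249
 249 243 197 126 108 128 161 177 171 143 117 107 105  99]
```

The left pad has risen from row 272 to about 269.5, so the gate is rocking and is near level. I'll continue down.

Request:
{"api": "arm_command", "payload": {
  "series": "0 0 3 0 255;0 0 3 0 255;0 0 3 0 255;0 0 3 0 255;0 0 3 0 255;0 0 0 0 255"
}}

```text
time_s: 13.78
tool_pos: [0.4887, -0.0152, 0.034]
tool_rot: [-180.0, 0.0, 76.0]
force: [0.4, -0.5, 0.7]
grip_width: 0.0005
grasp_force: 0.1
```

Request:
{"api": "arm_command", "payload": {
  "series": "0 0 2 0 255;0 0 2 0 255;0 0 0 0 255"
}}

```text
time_s: 14.03
tool_pos: [0.4894, -0.0153, 0.0326]
tool_rot: [-180.0, 0.1, 76.0]
force: [-7.1, -0.0, 17.0]
grip_width: 0.0005
grasp_force: 8.5
```

Request:
{"api": "arm_command", "payload": {
  "series": "0 0 2 0 255;0 0 2 0 255;0 0 0 0 255"
}}

```text
time_s: 14.28
tool_pos: [0.4903, -0.0155, 0.0318]
tool_rot: [180.0, 0.2, 76.0]
force: [-14.8, -1.1, 41.9]
grip_width: 0.0006
grasp_force: 20.9
```

```bash
python3 -c "
from h import *;where()
b=cams.read_camera('top').max(2).astype(int)
for v in range(256,282,2): print(v,b[v,298:334:2])"
```

```text
t 14.28 local mm [-66.9 -83.3  31.8] rot [179.96   0.19  75.95] F [-14.84  -1.15  41.9 ] w 0.0006 q [ 37.   11.5 -41.4 114.8   9.2  56.9 -22.9]
256 [ 84 127 122  88  91 103 113 131 156 172 192 223 232 250 250 249 240 181]
258 [138 137 108  79  79  80  81  83  88  94 106 118 134 158 176 213 229 235]
260 [164 147  87  80  78  72  70  69  74  79  80  82  83  89  97 114 144 142]
262 [124 107  80  73  65  63  63  62  64  69  79  80  80  80  80 101 136  95]
264 [ 80  79  77  63  63  62  63  63  62  63  74  80  81  81  81 100 126  86]
266 [ 98  84  72  62  63  63  63  62  61  62  76 106  88  82  80  84  88  81]
268 [164 148 120  65  64  62  62  62  61  62 118 230 231 187 131 101  83  80]
270 [173 171 149  71  64  61  62  62  62  62 154 244 247 247 244 234 220 152]
272 [171 172 166 103  64  63  62  61  61  71 186 244 246 246 246 247 247 245]
274 [174 173 172 160  94  66  62  62  73 120 166 201 219 240 242 245 245 246]
276 [160 135 133 145 158 139 122 131 153 169 172 172 173 177 182 195 229 239]
278 [118  97  96 101 122 168 174 174 175 175 174 173 173 171 145 102 115 130]
280 [ 98  95  95  94  97 137 167 172 173 173 174 174 174 170 118 100 101 107]
```

The hard stop is reached (42 N) and the left pad is at about (310.5,267.7), the predicted fully-up position. I'll lift off and retreat.

Request:
{"api": "arm_command", "payload": {
  "series": "0 0 -6 0 255;0 0 -12 0 255;0 0 -20 0 255;0 0 -20 0 255;0 0 -20 0 255;0 0 -20 0 255;0 0 -15 0 255;-10 0 0 0 255;-20 0 0 0 255;-30 0 0 0 255;-30 0 0 0 255;-30 0 0 0 255;-30 0 0 0 255;-30 0 0 0 255;-20 0 0 0 255;-10 0 0 0 255;0 0 0 0 255;0 0 0 0 255"
}}

```text
time_s: 15.83
tool_pos: [0.4379, -0.2181, 0.1391]
tool_rot: [-179.9, -0.1, 75.9]
force: [-0.9, 1.1, -0.2]
grip_width: 0.0005
grasp_force: 0.0
```

```bash
cat > chk.py <<'E'
from h import *
where()
b=cams.read_camera("top");s=cams.read_camera("scene")
c=cv2.cvtColor(b,cv2.COLOR_BGR2HSV)
def asc(c,r0,r1,u0,u1):
    for r in range(r0,r1,2): print(r,''.join('w' if (S<60 and V>140) else '#' if V<75 else 'y' if 15<H<35 and S>90 and V>150 else 'o' if S<70 else '.' for H,S,V in c[r,u0:u1]))
asc(c,205,300,285,445)
print();asc(cv2.cvtColor(s,cv2.COLOR_BGR2HSV),205,300,195,355)
E
python3 chk.py
```

```text
t 15.83 local mm [ -69.4 -292.5  139.1] rot [-1.7994e+02 -7.0000e-02  7.5940e+01] F [-0.86  1.12 -0.16] w 0.0005 q [ 53.1   2.4 -30.2 108.8   1.3  69.2   8.4]
205 ................................................................................................................................................................
207 ................................................................................................................................................................
209 ................................................................................................................................................................
211 ................................................................................................................................................................
213 .............wwww......................................................wwwww....................................................................................
215 ............owwwwwwwwwo................................................wwwwo....................................
[... 14199 characters left out ...]
wwwwwwwwwwyy.wwwwwwwwwwwwwwwwwwwwwo.....
293 .......................wooowwwwwwwoooooooooooooooooowwwwwwoooooowwwwwoooooooooowwwwwooooowwwwwwwwwwwwwwwwwwwwwwwwwwwwwwwwwwwwwwwwwwwowwwwwwwwwwwwwwwwwwwwww.....
295 .....................oowwwwwwwwooooooooooooooooooooowwwwwwooooooowwwwoooooooooowwwwwooooooooowwwwwwwwwwwwwwwwwwwwwwwwwwwwwwwwwwwwwwwwwwwwwwwwwwwwwwwwwwww.......
297 ..................oooooowwwwwooooooooooooooooooooooowwwwwwooooooowwwwoooooooooowwwwwoooooooooooowwwwwwwwwwwwwwwwwwwwwwwwwwwwwwwwwwwwwwwwwwwwwwwwwwwwwww.........
299 ...................ooooooooooooooooooooooooooooooooowwwwwwooooooowwwwwooooooooowwwwwoooooooooooowwwwwwwwwwwwwwwwwwwwwwwwwwwwwwwwwwwwwwwwwwwwwwwwwwwww...........
```

Three cells lie in each trough, the magazine is empty, the right flap is shut at (438,243)-(430,275) and the arm is clear. I'll hand it in.

```bash
python3 -c "from cell import env;print(env.sign_off())"
```

```text
the job is handed in; nothing more can be done
None
```

The job is handed in, though no verdict came back: the right flap is shut, the gate is tipped fully over to the right, and the last images show three cells in each trough with the magazine empty.

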